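# Check weights back into their fitted cases

### The arm

A 6-joint arm with a two-finger parallel gripper is mounted at the origin on the work surface; the furniture and walls round the work are solid. World frame = base frame: x ahead of the robot, y to its left, z up, the work surface at z = 0. Lengths are in mm, angles in rad, forces in N, time in s.
With the tool pointing down it reaches from about 275 to 750 mm from the base axis. Payload 10.2 kg.
Tool frame: the origin (TCP) lies midway between the tips of the shut fingers; the grasp point (between the pads) lies 19 mm behind it; z points along the fingers, y is the line along which they close (so a half turn about z gives the same grasp; the last joint's range is limited). The gripper opens to 85 mm and grips with 20 to 120 N. Pads are 22 mm wide; open, the fingers measure 114 mm over their backs; the gripper's body (76 mm by 85 mm) begins 54 mm behind the grasp point. The pads swing forward as they close: fully open they stand 13 mm farther back than shut.
Start: joints at [1.085, 0.313, 1.498, -0, 1.331, -0.223], TCP at [136.4, 506.977, 231.294] pointing down, gripper open.
Joint ranges: [-2.94, 2.94], [-0.97, 2.17], [0.19, 2.56], [-1.23, 4.37], [0.02, 3.11], [-2.88, 2.88]. Speed limits (rad/s): [2.39, 2.39, 3.01, 3.14, 3.14, 3.14].

### API

Orientations are given as a unit quaternion [w, x, y, z].
In Python, from rig import ctrl gives the robot as it stands.
- The arm moves only by the tool send_rows, never from a script. Its argument "targets" is a list of rows, each a list of 7 numbers: the closure, from -1 (fully open) to 1 (shut), so that 0 is half open, then the shift along the tool's x, y, z in m, then the turn, a rotation vector about the tool's x, y, z in rad. In form: [[claw, dx, dy, dz, ax, ay, az], ...]. A call has exactly 10 rows; each row shifts and turns the commanded pose from where the row before left it, along the tool's axes as they then stand; what a row does not reach is not made up. A row lasts 1/8 s, in which the tool goes at most 62.5 mm and 10.7 degrees, less where a joint would pass 70% of its speed; a pose out of reach is approached as far as the arm can. A call with a gripper value outside its range is refused whole. The fingers move at their own pace and stop on an object; "squeeze" is the grip in N (left out, the last holds). Time passes only in rows, so rows that do not move let the fingers close, or fill a call up. It gives the time, the measured TCP pose, the force, the opening and the grip force at its end, in the units of the state.
- ctrl.sense(): the state, without advancing time (a new reading comes with each control period).
- ctrl.capture(name): name is "side" or "top" or "wrist"; returns a dict with "img" (400x640x3 uint8, red, green, blue), "camera_matrix" (3x3 intrinsics, pixels), "R" (3x3) and "t" (3): a world point X has camera coordinates R X + t. Camera axes: x right, y down, z forward; pixel columns grow to the right and rows downward; lengths in mm; the calibration is good to about 2 mm. A picture is of the moment at which its call begins. There is no depth.
- ctrl.finish_job(): hands the job in; it is judged then, once.
Trained networks look in a picture, given as the dict that the camera call returned (one of the last four; its "shot" number tells which), for a name from the list of things; names that differ only in an ending like _2 or _b are one class to them, and where a whole thing is asked for, a point or a joint stands for the part that bears it (a point fixed in the world has none). Each returns a list of dicts, best first, with "score" (0 to 1); they miss things now and then, are a little off and sometimes report something else, mostly with a low value. They report only what shows in the picture. A call takes as long as a camera call.
- ctrl.boxes_of(query, picture): "extent" ([left, top, width, height] in pixels, round what is visible of it).
- ctrl.landmark_of(query, picture): "point" ([column, row] in pixels: a listed point, or the origin of a listed thing).
The state is a dict: "time_s": time; "joints": joint angles; "dq": joint speeds; "tau": joint torques, N m; "eef_pos": TCP position; "ee_rot": TCP orientation; "force": force on the tool from outside, world axes, zero at the start; "wrist_torque": the same for the moment, N m; "grip_width": opening from 0.0 (shut) to 1.0 (fully open); "grip_force": force on a finger pad.
Only numpy, scipy, OpenCV 4.12 (cv2) and the standard library are available. Lean on these libraries where they do the work, as an engineer would, in place of code of your own. Each camera call takes 0.05 s, during which the arm holds its last target. There are 200 camera calls.

### The job

The balance has been checked and the four brass check weights are still on the bench, three of them stacked. Take the stack apart and put every weight back in its own open black case, seated flat on the bottom of the round well that fits its diameter. They are precision weights, so set them down gently, never drop one or tip it over, and leave the red-lidded jar and the white-capped vial where they stand.

Things in the scene. Friction and masses are not known exactly. Their poses are not given: they have to be found in the camera images.
- weight_500: the largest check weight: upright brass disc, 66 mm in diameter, 20 mm high to its flat top, on which stands a round button 11 mm wide and 3 mm high; in the underside a central recess 17 mm wide and 4.5 mm deep swallows the button of a weight it is stacked on. 500 g. Grip it across the rim. Origin: centre of the underside; z axis up; yaw has no meaning; it stands on the bench, alone or as the bottom of the stack (which of the two largest carries the stack changes)
- weight_200: the second largest check weight: upright brass disc, 50 mm in diameter, 20 mm high to its flat top, on which stands a round button 11 mm wide and 3 mm high; in the underside a central recess 17 mm wide and 4.5 mm deep swallows the button of a weight it is stacked on. 200 g. Grip it across the rim. Origin: centre of the underside; z axis up; yaw has no meaning; it stands on the bench, alone or as the bottom of the stack (which of the two largest carries the stack changes)
- weight_100: the second smallest check weight: upright brass disc, 37 mm in diameter, 17 mm high to its flat top, on which stands a round button 11 mm wide and 3 mm high; in the underside a central recess 17 mm wide and 4.5 mm deep swallows the button of a weight it is stacked on. 100 g. Grip it across the rim. Origin: centre of the underside; z axis up; yaw has no meaning; it starts in the stack, on one of the two largest weights
- weight_50: the smallest check weight: upright brass disc, 25 mm in diameter, 16 mm high to its flat top, on which stands a round button 11 mm wide and 3 mm high; in the underside a central recess 17 mm wide and 4.5 mm deep swallows the button of a weight it is stacked on. 50 g. Grip it across the rim. Origin: centre of the underside; z axis up; yaw has no meaning; it starts on top of the stack, on the 37 mm weight
- case_500: open round black case of the 66 mm weight, fixed to the bench: grey-lined well 76 mm in diameter at the bottom, its floor 8 mm above the bench; the wall is straight for 2.5 mm, then flares outward to a rim 14 mm above the bench (83 mm wide inside, 93 mm over all). The seated weight stands above the rim. Origin: centre of the underside, on the bench; z axis up; yaw has no meaning. The four cases stand in a row across the bench beyond the weights, in any order
- case_200: open round black case of the 50 mm weight, fixed to the bench: grey-lined well 60 mm in diameter at the bottom, its floor 8 mm above the bench; the wall is straight for 2.5 mm, then flares outward to a rim 14 mm above the bench (67 mm wide inside, 77 mm over all). The seated weight stands above the rim. Origin: centre of the underside, on the bench; z axis up; yaw has no meaning. The four cases stand in a row across the bench beyond the weights, in any order
- case_100: open round black case of the 37 mm weight, fixed to the bench: grey-lined well 47 mm in diameter at the bottom, its floor 8 mm above the bench; the wall is straight for 2.5 mm, then flares outward to a rim 14 mm above the bench (54 mm wide inside, 64 mm over all). The seated weight stands above the rim. Origin: centre of the underside, on the bench; z axis up; yaw has no meaning. The four cases stand in a row across the bench beyond the weights, in any order
- case_50: open round black case of the 25 mm weight, fixed to the bench: grey-lined well 35 mm in diameter at the bottom, its floor 8 mm above the bench; the wall is straight for 2.5 mm, then flares outward to a rim 14 mm above the bench (42 mm wide inside, 52 mm over all). The seated weight stands above the rim. Origin: centre of the underside, on the bench; z axis up; yaw has no meaning. The four cases stand in a row across the bench beyond the weights, in any order
- jar: bystander: squat white jar with red lid, 44 mm wide, 48 mm high, loose, past the left end of the row of cases. Origin: centre of the underside. Between it and the robot stands the fixed balance, 0.10 m high
- cap_vial: bystander: small glass vial with white cap, 24 mm wide, 32 mm high, loose, at the right of the row of cases. Origin: centre of the underside. Between it and the robot stands a fixed microscope 0.39 m tall: pass round or above it

How it is judged (in metres and radians):
At the end, for the whole second after the job is handed in: every weight lies flat (within 0.04 rad) on the floor of its own case's well: its underside 6.5 to 9.5 mm above the bench and its axis within 7.5 mm of the case's, released and at rest (horizontal distance between weight_500 and case_500 below 0.0075 m and z of weight_500 in the frame of case_500 between 0.0065 and 0.0095 m and angle between each of weight_500, weight_200, weight_100, weight_50's own z axis and vertical below 0.04 rad and linear speed of each of weight_500, weight_200, weight_100, weight_50 below 0.01 m/s and contact force between the fingers and weight_500 below 0.05 N and horizontal distance between weight_200 and case_200 below 0.0075 m and z of weight_200 in the frame of case_200 between 0.0065 and 0.0095 m and contact force between the fingers and weight_200 below 0.05 N and horizontal distance between weight_100 and case_100 below 0.0075 m and z of weight_100 in the frame of case_100 between 0.0065 and 0.0095 m and contact force between the fingers and weight_100 below 0.05 N and horizontal distance between weight_50 and case_50 below 0.0075 m and z of weight_50 in the frame of case_50 between 0.0065 and 0.0095 m and contact force between the fingers and weight_50 below 0.05 N); the robot touches nothing.
It fails at once if a weight was dropped (moving faster than 0.55 m/s while the fingers do not touch it) ((linear speed of weight_500 above 0.55 m/s and contact force between the fingers and weight_500 below 0.05 N) or (linear speed of weight_200 above 0.55 m/s and contact force between the fingers and weight_200 below 0.05 N) or (linear speed of weight_100 above 0.55 m/s and contact force between the fingers and weight_100 below 0.05 N) or (linear speed of weight_50 above 0.55 m/s and contact force between the fingers and weight_50 below 0.05 N)).
It fails at once if a weight was tipped more than 45 degrees (angle between any of weight_500, weight_200, weight_100, weight_50's own z axis and vertical above 0.785 rad).
It fails at once if the red-lidded jar or the white-capped vial was moved more than 20 mm (distance of any of jar, cap_vial from where it was at the start of the episode above 0.02 m).
It also fails if it takes over 128 s, if anything falls off the work surface, if the arm or the gripper's body presses on something with over 40 N, if the wrist force passes 120 N, or if a joint passes its speed limit or range.

## Working session

There is one attempt and no reset: what is moved stays moved. The work goes in short steps, Python scripts to look and compute and a tool call to move; the robot and the scene stay as the last step left them, time stands still between calls to the robot, and variables do not carry over. Pictures are saved under pics/ and viewed, at most 17 in all, crops included, and the job is handed in when it is done.

Besides the shell and the picture viewer there is one more tool, called after ">>>" as name([rows], argument=value, ...), one row to a line, values as JSON. send_rows: Moves the arm, as the interface text tells. Its arguments: {"type":"object","properties":{"targets":{"type":"array"},"squeeze":{"type":"number"}},"required":["targets"]}

```bash
ls; mkdir -p pics; cat > h.py <<'E'
import numpy as np, cv2
from rig import ctrl
def save(p,n): cv2.imwrite('pics/'+n+'.png',cv2.cvtColor(p['img'],cv2.COLOR_RGB2BGR))
def ray(p,px,z):
    K,R,t=map(np.array,(p['camera_matrix'],p['R'],p['t'])); t=t.ravel()
    d=R.T@np.linalg.inv(K)@[px[0],px[1],1]; c=-R.T@t
    return c+d*(z-c[2])/d[2]
def proj(p,X):
    K,R,t=map(np.array,(p['camera_matrix'],p['R'],p['t'])); v=K@(R@np.array(X)+t.ravel()); return v[:2]/v[2]
E
python3 - <<'E'
from h import *
print(ctrl.sense())
for c in ['top','side']:
    p=ctrl.capture(c); save(p,c+'0'); print(c,-np.array(p['R']).T@np.array(p['t']).ravel(), p['camera_matrix'][0])
    for n in ['weight_500','weight_200','weight_100','weight_50','case_500','case_200','case_100','case_50','jar','cap_vial']:
        for k in ctrl.landmark_of(n,p)[:2]:
            z=8 if 0 else 0
            print(n,round(k['score'],2),np.round(k['point']),np.round(ray(p,k['point'],0)[:2]), end=' ')
        for k in ctrl.boxes_of(n,p)[:2]: print('box',round(k['score'],2),np.round(k['extent']),end=' ')
        print()
E
```

```text
pics
{'time_s': 0.0, 'joints': array([ 1.08457709e+00,  3.13456200e-01,  1.49846096e+00, -2.82759120e-05,
        1.33099200e+00, -2.23419233e-01]), 'dq': array([ 0.00069294,  0.00129239,  0.00067254, -0.00101455, -0.00199259,
        0.00091964]), 'tau': array([ 1.39056461e-03, -4.12259817e+01, -2.59752899e+01, -1.24017251e-05,
        4.06639912e-03, -1.89669157e-05]), 'eef_pos': array([136.28861765, 506.72657149, 230.72291413]), 'ee_rot': array([-2.15816040e-04,  1.31018835e-01,  9.91379661e-01, -6.22023341e-04]), 'force': array([-0.81553508, -0.0749395 ,  0.47362565]), 'wrist_torque': array([ 0.00318404, -0.0120107 , -0.02885909]), 'grip_force': 0.0, 'grip_width': 0.9967012163079854}
top [ 289.72239706   92.49438718 1089.23037255] [397.15895128   0.         325.07810781]
weight_500 0.77 [327. 233.] [435.  82.] weight_500 0.46 [329. 231.] [442.  78.] box 0.71 [316. 223.  24.  20.] box 0.49 [366. 231.  15.  15.] 
weight_200 0.77 [327. 233.] [435.  82.] weight_200 0.46 [329. 231.] [442.  78.] box 0.71 [316. 223.  24.  20.] box 0.49 [366. 231.  15.  15.] 
weight_100 0.77 [327. 233.] 
[... 1676 characters left out ...]
64. 211.] case_500 0.87 [346. 274.] [ 574. -112.] box 0.96 [328. 199.  38.  23.] box 0.88 [326. 260.  35.  27.] 
case_200 0.98 [339. 192.] [564. 211.] case_200 0.87 [346. 274.] [ 574. -112.] box 0.96 [328. 199.  38.  23.] box 0.88 [326. 260.  35.  27.] 
case_100 0.98 [339. 192.] [564. 211.] case_100 0.87 [346. 274.] [ 574. -112.] box 0.96 [328. 199.  38.  23.] box 0.88 [326. 260.  35.  27.] 
case_50 0.98 [339. 192.] [564. 211.] case_50 0.87 [346. 274.] [ 574. -112.] box 0.96 [328. 199.  38.  23.] box 0.88 [326. 260.  35.  27.] 
jar 0.63 [344. 160.] [582. 394.] jar 0.6 [340. 188.] [566. 232.] box 0.8 [336. 139.  15.  25.] 
cap_vial 0.76 [318. 314.] [ 519. -226.] box 0.55 [312. 298.   9.  18.]
```

```bash
python3 - <<'E'
import cv2,numpy as np
a=cv2.imread('pics/top0.png')[140:280,190:470]; b=cv2.imread('pics/side0.png')[120:340,200:420]
cv2.imwrite('pics/top0c.png',cv2.resize(a,None,fx=2.85,fy=2.85,interpolation=cv2.INTER_CUBIC))
cv2.imwrite('pics/side0c.png',cv2.resize(b,None,fx=2.7,fy=2.7,interpolation=cv2.INTER_CUBIC))
E
```

```text
(no output)
```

View pics/top0c.png

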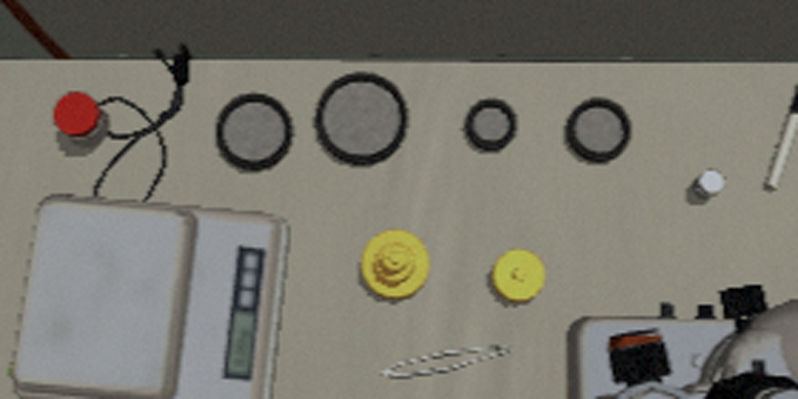

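View pics/side0c.png

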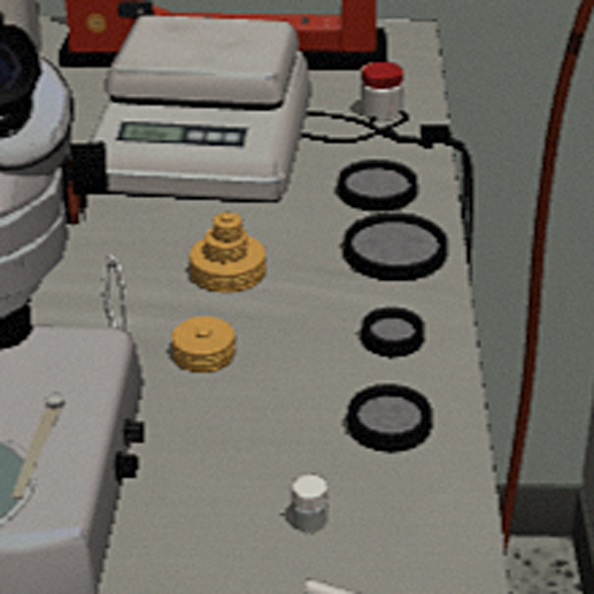

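The 66 mm weight carries the stack and the 50 mm weight stands alone. From left to right in the top crop, the cases are 200 (255,132), 500 (362,118), 50 (490,124) and 100 (598,130). Next I'll segment them for positions.

```bash
cat >> h.py <<'E'
def ell(mask,amin=40):
    out=[]
    cs,_=cv2.findContours(mask.astype(np.uint8),cv2.RETR_EXTERNAL,cv2.CHAIN_APPROX_NONE)
    for c in cs:
        if cv2.contourArea(c)>amin and len(c)>5: out.append(cv2.fitEllipse(cv2.convexHull(c)) if len(cv2.convexHull(c))>5 else cv2.fitEllipse(c))
    return out
E
python3 - <<'E'
from h import *
for c in ['top','side']:
    p=ctrl.capture(c); im=p['img'].astype(int); h=cv2.cvtColor(p['img'],cv2.COLOR_RGB2HSV)
    br=(h[...,1]>130)&(h[...,0]>12)&(h[...,0]<35)&(h[...,2]>80)
    dk=im.max(2)<50
    f=np.array(p['camera_matrix'])[0,0]
    cam=-np.array(p['R']).T@np.array(p['t']).ravel()
    for nm,m,z in (('brass',br,20),('dark',dk,12)):
        for (x,y),(a,b),_ in ell(m):
            X=ray(p,(x,y),z); s=np.linalg.norm(X-cam)/f
            if 350<X[0]<700 and -300<X[1]<350: print(c,nm,np.round((x,y),1),X[:2].round(1),'size',round(a*s),round(b*s))
    if c=='top':
        for q in [(390,252),(393,270),(450,240),(290,215),(258,210)]: print(q,ray(p,q,0)[:2].round(),ray(p,q,100)[:2].round())
E
```

```text
top brass [371.5 236.4] [424.6 -37. ] size 48 49
top brass [328.1 232.5] [434.7  80.5] size 62 65
top dark [450.3 247.4] [ 396.8 -251.2] size 45 53
top dark [399.4 185.5] [ 569.3 -118.8] size 61 62
top dark [361.6 183.5] [574.5 -13.1] size 48 49
top dark [278.6 186. ] [565.8 219.1] size 74 75
top dark [316.3 181.3] [580.  113.8] size 88 89
top dark [238.3 176.9] [591.4 333.1] size 66 155
(390, 252) [385. -89.] [376. -73.]
(393, 270) [336. -96.] [332. -79.]
(450, 240) [ 418. -255.] [ 407. -223.]
(290, 215) [486. 187.] [468. 178.]
(258, 210) [500. 276.] [480. 259.]
side brass [274.9 247. ] [425.6 -51.2] size 43 50
side brass [284.2 213.8] [435.4  76.4] size 66 68
side dark [246. 292.] [ 382.5 -182.8] size 16 28
side dark [248.7 279.7] [ 382.8 -147.4] size 16 22
side dark [343.7 274.6] [ 568.5 -127.3] size 50 64
side dark [344.8 242.8] [573.2 -21.7] size 40 52
side dark [345.9 211.3] [578.7 103.2] size 60 93
side dark [339.2 188.5] [564.7 209.1] size 48 77
side dark [262.8 197. ] [375.5 162.9] size 94 433
side dark [345.  187.9] [579.5 212.7] size 141 200
```

>>> send_rows([
  [-1,0,0,0,0,0,-0.131],
  [-1,0,0,0,0,0,-0.131],
  [-1,-0.037,-0.0535,0,0,0,0],
  [-1,-0.037,-0.0535,0,0,0,0],
  [-1,-0.037,-0.0535,0,0,0,0],
  [-1,-0.037,-0.0535,0,0,0,0],
  [-1,-0.037,-0.0535,0,0,0,0],
  [-1,-0.037,-0.0535,0,0,0,0],
  [-1,-0.037,-0.0535,0,0,0,0],
  [-1,-0.037,-0.0535,0,0,0,0],
], squeeze=30)

```text
time_s: 3.45
eef_pos: [421.4, 93.6, 231.6]
ee_rot: [0.0, 0.001, 1.0, 0.0]
force: [0.5, -0.1, 0.2]
grip_width: 1.0
grip_force: 0.0
```

```bash
python3 - <<'E'
from h import *
s=ctrl.sense(); print({k:np.round(s[k],3) for k in ('time_s','eef_pos','ee_rot','joints','grip_width','force')})
p=ctrl.capture('wrist'); save(p,'w1'); print(-np.array(p['R']).T@np.array(p['t']).ravel(),np.round(p['R'],2))
E
```

```text
{'time_s': np.float64(3.45), 'eef_pos': array([421.397,  93.553, 231.61 ]), 'ee_rot': array([0.   , 0.001, 1.   , 0.   ]), 'joints': array([-0.054,  0.104,  1.756,  0.   ,  1.28 , -1.624]), 'grip_width': np.float64(1.0), 'force': array([ 0.514, -0.101,  0.153])}
[354.07596728  94.06808855 375.41872581] [[ 0.    1.    0.  ]
 [ 0.96 -0.    0.27]
 [ 0.27 -0.   -0.96]]
```

View pics/w1.png

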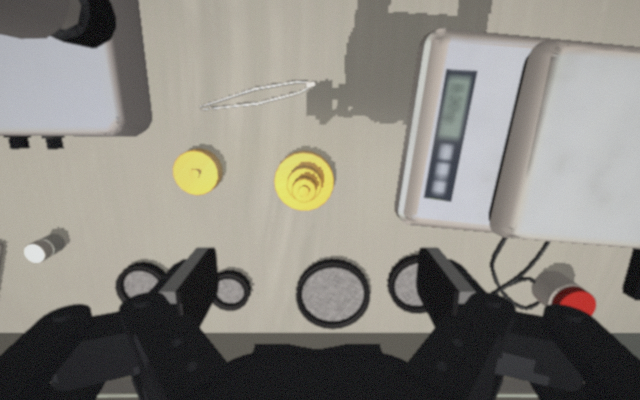

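Wrist view: the stack is at (304,182), the lone 200 weight at (196,172), the cases are partly hidden by the fingers, and the microscope is at upper left. I'll refine by matching rendered silhouettes to the masks.

```bash
cat >> h.py <<'E'
S=8
def sil(p,x,y,cyl):
    m=np.zeros((400*S//4,640*S//4),np.uint8) # 2x upsample
    a=np.linspace(0,2*np.pi,60)
    for r,z0,z1 in cyl:
        P=np.array([proj(p,(x+r*np.cos(t),y+r*np.sin(t),z)) for z in (z0,z1) for t in a])
        cv2.fillConvexPoly(m,cv2.convexHull(np.round((P+.5)*2*16).astype(np.int32)),1,shift=4)
    M=cv2.moments(m,True); return np.array([M['m10'],M['m01']])/M['m00']/2-.25, M['m00']/4
def fit(p,mask,cyl,guess,zc=10):
    n,l,st,ce=cv2.connectedComponentsWithStats(mask.astype(np.uint8))
    g=proj(p,(*guess,zc)); i=1+np.argmin(np.linalg.norm(ce[1:]-g,axis=1)+1e3*(st[1:,4]<40))
    comp=(l==i).astype(np.uint8); cs,_=cv2.findContours(comp,cv2.RETR_EXTERNAL,cv2.CHAIN_APPROX_NONE)
    f=np.zeros_like(comp); cv2.drawContours(f,cs,-1,1,-1); M=cv2.moments(f,True); c=np.array([M['m10'],M['m01']])/M['m00']
    x=np.array(guess,float)
    for _ in range(5):
        s,A=sil(p,*x,cyl); x+=ray(p,c,zc)[:2]-ray(p,s,zc)[:2]
    return x.round(1), round(M['m00']/A,2)
def masks(p):
    h=cv2.cvtColor(p['img'],cv2.COLOR_RGB2HSV)
    return (h[...,1]>130)&(h[...,0]>12)&(h[...,0]<35)&(h[...,2]>60), p['img'].max(2)<60
C={'case_500':(580,113,46.5),'case_200':(566,219,38.5),'case_100':(569,-119,32),'case_50':(574,-13,26)}
E
cat > m.py <<'E'
from h import *
import sys
for c in sys.argv[1].split(','):
    p=ctrl.capture(c); br,dk=masks(p)
    print(c,'stack',fit(p,br,[(33,0,20),(18.5,20,37),(12.5,37,53)],(435,79)),'w200',fit(p,br,[(25,0,20)],(425,-40)))
    for n,(x,y,r) in C.items(): print(n,fit(p,dk,[(r,0,14)],(x,y)))
E
python3 m.py top,side,wrist
```

```text
top stack (array([428.2,  78.8]), 0.4) w200 (array([426.5, -40.7]), 0.71)
case_500 (array([621.7, 111.4]), 0.07)
case_200 (array([561.4, 227. ]), 0.31)
case_100 (array([ 571.4, -119. ]), 0.86)
case_50 (array([519.3, -33.8]), 0.15)
side stack (array([433.3,  80.8]), 0.88) w200 (array([423.2, -37.2]), 0.87)
case_500 (array([578.4, 114.1]), 0.91)
case_200 (array([564.2, 220.2]), 0.89)
case_100 (array([ 568.4, -119.6]), 0.88)
case_50 (array([573.2, -13.1]), 0.87)
wrist stack (array([442.6,  83.3]), 0.64) w200 (array([405.9, -45.8]), 0.02)
case_500 (array([581.2, 112.8]), 0.88)
case_200 (array([529.6, 308.3]), 0.02)
case_100 (array([ 393.8, -194. ]), 0.04)
case_50 (array([580.7, 112.8]), 2.57)
```

```bash
sed -i 's/>130)&(h\[...,0\]>12)&(h\[...,0\]<35)&(h\[...,2\]>60)/>100)\&(h[...,0]>8)\&(h[...,0]<40)\&(h[...,2]>40)/' h.py; python3 m.py wrist | head -1; python3 - <<'E'
from h import *
p=ctrl.capture('wrist'); print(proj(p,(434,79.5,56)), proj(p,(424,-39,23)))
g=p['img'][160:215,165:345]; cv2.imwrite('pics/w1c.png',cv2.resize(g[...,::-1],None,fx=4.4,fy=4.4,interpolation=cv2.INTER_CUBIC))
E
```

```text
wrist stack (array([436.2,  79.2]), 0.94) w200 (array([425.9, -39.7]), 0.89)
[300.07281974 189.59312833] [191.37675817 173.23048653]
```

View pics/w1c.png

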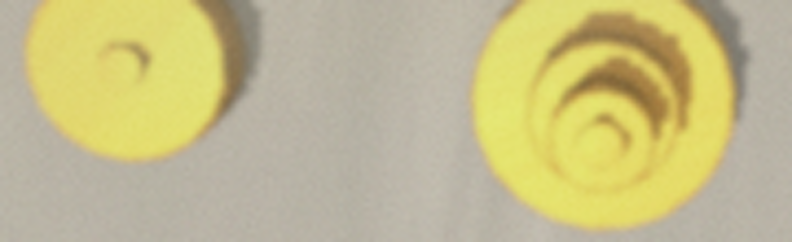

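Top button is at about (301,192), placing the 50 weight at (435.5,80). The lone 200 weight is at (425.5,-38.5). Next I'll descend on the 50 and grip it.

>>> send_rows([
  [-1,-0.0068,-0.0068,0.031,0,0,0],
  [-1,-0.0068,-0.0068,0.031,0,0,0],
  [-1,0,0,0.04,0,0,0],
  [-1,0,0,0.04,0,0,0],
  [-0.2,0,0,0.029,0,0,0],
  [-0.1,0,0,0.015,0,0,0],
  [0,0,0,0,0,0,0],
  [0.2,0,0,0,0,0,0],
  [0.3,0,0,0,0,0,0],
  [0.35,0,0,0,0,0,0],
])

```text
time_s: 5.0
eef_pos: [434.3, 81.9, 45.8]
ee_rot: [0.001, 0.0, 1.0, -0.0]
force: [-0.8, 0.7, 0.5]
grip_width: 0.322
grip_force: 0.0
```

```bash
python3 - <<'E'
from h import *
p=ctrl.capture('wrist'); save(p,'w2')
E
```

```text
(no output)
```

View pics/w2.png

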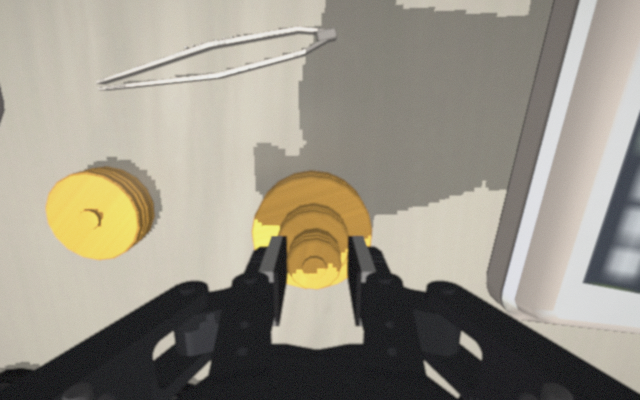

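The 50 weight sits between the pads (button near (313,265)), with no visible side offset. I'll check x against the projection, then close.

>>> send_rows([
  [0.5,0,0,0,0,0,0],
  [1,0,0,0,0,0,0],
  [1,0,0,0,0,0,0],
  [1,0,0,0,0,0,0],
  [1,0,0,-0.003,0,0,0],
  [1,0,0,-0.01,0,0,0],
  [1,0,0,-0.02,0,0,0],
  [1,0,0,-0.03,0,0,0],
  [1,0,0,-0.02,0,0,0],
  [1,0,0,0,0,0,0],
])

```text
time_s: 6.3
eef_pos: [434.8, 81.9, 129.7]
ee_rot: [0.002, 0.0, 1.0, -0.0]
force: [0.8, 0.1, -1.2]
grip_width: 0.269
grip_force: 29.5
```

```bash
python3 - <<'E'
from h import *
s=ctrl.sense(); print(s['eef_pos'],s['grip_width'],s['force'])
p=ctrl.capture('wrist'); save(p,'w3'); e=s['eef_pos']
print('button expected',proj(p,(e[0],e[1],e[2]+10)), proj(p,(e[0]+5,e[1],e[2]+10)))
br,_=masks(p)
print('rest',fit(p,br,[(33,0,20),(18.5,20,37)],(435,80)),fit(p,br,[(25,0,20)],(425,-39)))
E
python3 -c "
import cv2;a=cv2.imread('pics/w3.png');cv2.imwrite('pics/w3c.png',cv2.resize(a[140:340,200:440],None,fx=3,fy=3))"
```

```text
[434.7518242   81.874383   129.65497848] 0.2692772537612358 [ 0.77052449  0.08943608 -1.16349441]
button expected [315.92628572 262.5165646 ] [315.94788006 272.72620953]
rest (array([455.3,  80.2]), 1.46) (array([425.7, -39.5]), 0.92)
```

View pics/w3c.png

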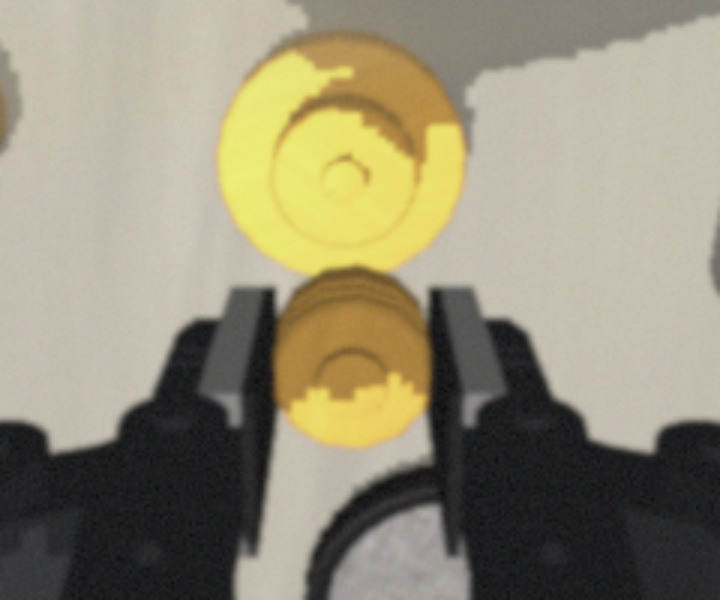

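The 50 is held, centred on the TCP to within 1 mm (button at about (317,262), expected (316,262.5)). Next I'll carry it to case_50.

>>> send_rows([
  [1,-0.0348,-0.0238,0,0,0,0],
  [1,-0.0348,-0.0238,0,0,0,0],
  [1,-0.0348,-0.0237,0,0,0,0],
  [1,-0.0346,-0.0237,0,0,0,0],
  [1,0,0,0.03,0,0,0],
  [1,0,0,0.03,0,0,0],
  [1,0,0,0.026,0,0,0],
  [1,0,0,0.014,0,0,0],
  [1,0,0,0.007,0,0,0],
  [1,0,0,0,0,0,0],
])

```text
time_s: 7.6
eef_pos: [573.1, -13.2, 21.3]
ee_rot: [-0.0, 0.0, 1.0, 0.0]
force: [0.9, -0.1, 0.2]
grip_width: 0.268
grip_force: 29.5
```

```bash
python3 - <<'E'
from h import *
s=ctrl.sense(); print(s['eef_pos'],s['grip_width'],s['force'])
p=ctrl.capture('wrist'); save(p,'w4')
q=ctrl.capture('side'); save(q,'s4'); br,dk=masks(q)
for n,(x,y,r) in C.items(): print(n,fit(q,dk,[(r,0,14)],(x,y)))
a=cv2.resize(p['img'][200:360,220:420],(400,320)); b=cv2.resize(q['img'][210:260,300:380],(512,320)) 
cv2.imwrite('pics/c4.png',np.hstack([a,b])[...,::-1][:,:800])
E
```

```text
[573.06209861 -13.20090155  21.33460665] 0.2683225061639457 [ 0.88469901 -0.1248255   0.22838905]
case_500 (array([582.3, 199.8]), 3.35)
case_200 (array([582.4, 199.2]), 4.64)
case_100 (array([ 568.5, -119.6]), 0.88)
case_50 (array([571.5, -20.5]), 0.54)
```

View pics/c4.png

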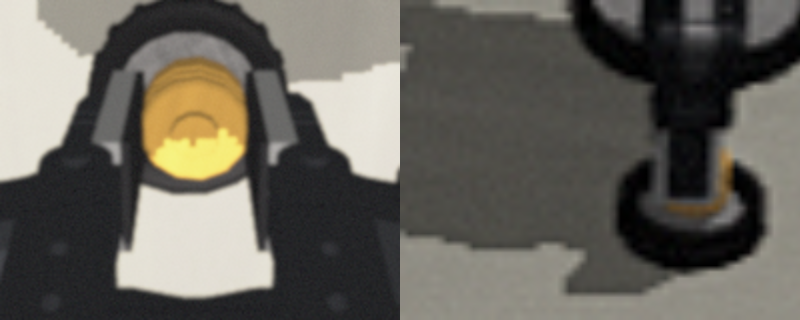

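The weight hangs centred in its well, about 4.5 mm up. Next I'll lower the rest, release and rise.

>>> send_rows([
  [1,0,0,0.0015,0,0,0],
  [1,0,0,0.0015,0,0,0],
  [1,0,0,0.001,0,0,0],
  [1,0,0,0.0005,0,0,0],
  [1,0,0,0.0003,0,0,0],
  [1,0,0,0,0,0,0],
  [0.2,0,0,0,0,0,0],
  [0.1,0,0,0,0,0,0],
  [0,0,0,0,0,0,0],
  [0,0,0,-0.002,0,0,0],
])

```text
time_s: 8.95
eef_pos: [572.9, -13.2, 18.4]
ee_rot: [-0.0, 0.0, 1.0, 0.0]
force: [-0.5, -0.0, 0.6]
grip_width: 0.498
grip_force: 0.0
```

>>> send_rows([
  [-0.2,0,0,-0.02,0,0,0],
  [-0.5,0,0,-0.05,0,0,0],
  [-0.5,0,0,-0.04,0,0,0],
  [-0.5,0.0348,0.0235,0,0,0,0],
  [-0.5,0.0348,0.0235,0,0,0,0],
  [-0.5,0.0348,0.0235,0,0,0,0],
  [-0.5,0.0348,0.0235,0,0,0,0],
  [-0.5,0,0,0,0,0,0],
  [-0.5,0,0,0,0,0,0],
  [-0.5,0,0,0,0,0,0],
])

```text
time_s: 10.2
eef_pos: [434.6, 80.4, 128.5]
ee_rot: [0.0, 0.001, 1.0, -0.0]
force: [-0.6, -0.4, -0.8]
grip_width: 0.75
grip_force: 0.0
```

```bash
python3 - <<'E'
from h import *
s=ctrl.sense(); print(s['eef_pos'],s['grip_width'],s['force'])
p=ctrl.capture('wrist'); save(p,'w5'); br,_=masks(p)
print('rest',fit(p,br,[(33,0,20),(18.5,20,37)],(435,80)),fit(p,br,[(25,0,20)],(425,-39)))
print('btn100',proj(p,(435,80,40)))
q=ctrl.capture('side'); br,dk=masks(q); print('w50',fit(q,br,[(12.5,8,24),(5.5,24,27)],(574,-13),18))
cv2.imwrite('pics/c5.png',np.hstack([cv2.resize(p['img'][140:300,220:420],(400,320)),cv2.resize(q['img'][220:270,305:367],(397,320))])[...,::-1])
E
```

```text
[434.57766391  80.42541805 128.50769612] 0.7504914294262373 [-0.63656655 -0.43628461 -0.75880913]
rest (array([436.1,  79.4]), 0.95) (array([425.8, -39.5]), 0.92)
btn100 [315.73520201 200.97350586]
w50 (array([573.4, -10.8]), 0.89)
```

View pics/c5.png

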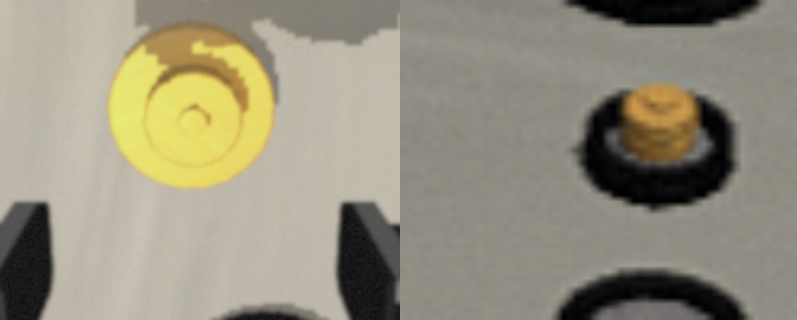

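The 50 is seated, and the 100's button at (316.5,200) confirms (435,80). Next I'll grip the 100.

>>> send_rows([
  [-0.5,0,0,0.04,0,0,0],
  [-0.5,0,0,0.035,0,0,0],
  [-0.3,-0.0005,0,0.018,0,0,0],
  [-0.1,0,0,0.0075,0,0,0],
  [0,0,0,0,0,0,0],
  [0.1,0,0,0,0,0,0],
  [0.2,0,0,0,0,0,0],
  [1,0,0,0,0,0,0],
  [1,0,0,0,0,0,0],
  [1,0,0,0,0,0,0],
])

```text
time_s: 11.55
eef_pos: [434.9, 80.8, 28.9]
ee_rot: [0.001, 0.0, 1.0, -0.0]
force: [-0.9, 0.3, 5.4]
grip_width: 0.409
grip_force: 29.5
```

>>> send_rows([
  [1,0,0,-0.003,0,0,0],
  [1,0,0,-0.007,0,0,0],
  [1,0,0,-0.02,0,0,0],
  [1,0,0,-0.03,0,0,0],
  [1,0,0,-0.02,0,0,0],
  [1,0,0,0,0,0,0],
  [1,0,0,0,0,0,0],
  [1,0,0,0,0,0,0],
  [1,0,0,0,0,0,0],
  [1,0,0,0,0,0,0],
])

```text
time_s: 12.8
eef_pos: [434.3, 80.9, 107.7]
ee_rot: [-0.0, 0.0, 1.0, 0.0]
force: [-0.1, -0.1, -2.2]
grip_width: 0.409
grip_force: 30.1
```

```bash
python3 - <<'E'
from h import *
s=ctrl.sense(); e=s['eef_pos']; print(e,s['grip_width'],s['force'])
p=ctrl.capture('wrist'); save(p,'w6'); br,_=masks(p)
print('btn exp',proj(p,(e[0],e[1],e[2]+12)),proj(p,(e[0]+5,e[1],e[2]+12)))
cv2.imwrite('pics/c6.png',cv2.resize(p['img'][140:320,200:440],(720,540))[...,::-1])
E
```

```text
[434.27797564  80.91574184 107.743406  ] 0.4092398142012969 [-0.07547379 -0.09949539 -2.17370294]
btn exp [315.93182933 264.56976405] [315.95412856 274.91679222]
```

View pics/c6.png

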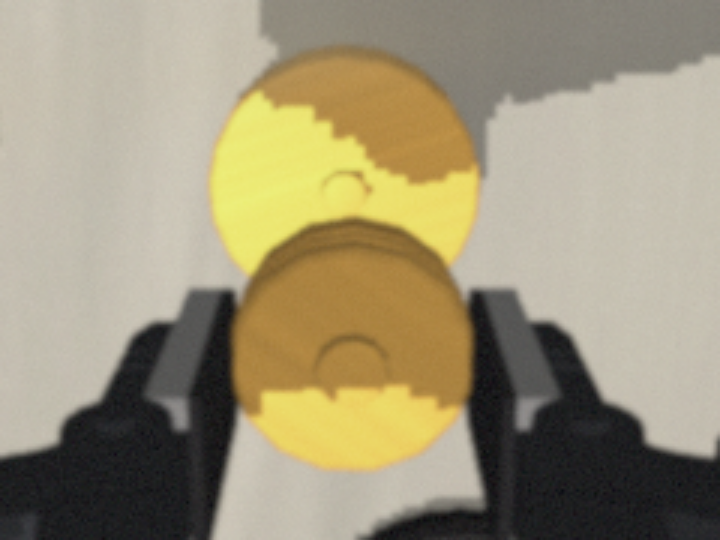

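The 100 is held, with its button at about (317,262). Next I'll carry it to case_100.

>>> send_rows([
  [1,-0.04,-0.02,0,0,0,0],
  [1,-0.04,-0.03,0,0,0,0],
  [1,-0.03,-0.05,0,0,0,0],
  [1,-0.0255,-0.05,0,0,0,0],
  [1,0,-0.0505,0,0,0,0],
  [1,0,0,0.03,0,0,0],
  [1,0,0,0.03,0,0,0],
  [1,0,0,0.016,0,0,0],
  [1,0,0,0.008,0,0,0],
  [1,0,0,0,0,0,0],
])

```text
time_s: 14.1
eef_pos: [569.9, -119.6, 24.2]
ee_rot: [0.0, 0.0, 1.0, -0.0]
force: [0.7, 0.0, -0.7]
grip_width: 0.41
grip_force: 30.2
```

```bash
python3 - <<'E'
from h import *
s=ctrl.sense(); e=s['eef_pos']; print(e,s['grip_width'],s['force'],s['ee_rot'])
p=ctrl.capture('wrist'); q=ctrl.capture('side'); 
cv2.imwrite('pics/c7.png',np.hstack([cv2.resize(p['img'][200:360,220:420],(400,320)),cv2.resize(q['img'][245:300,310:379],(400,320))])[...,::-1])
E
```

```text
[ 569.90929187 -119.64308721   24.20053101] 0.4097699813632863 [ 0.74439999  0.03088376 -0.68489174] [ 1.11761745e-04  2.89148526e-04  9.99999951e-01 -4.28075819e-05]
```

View pics/c7.png

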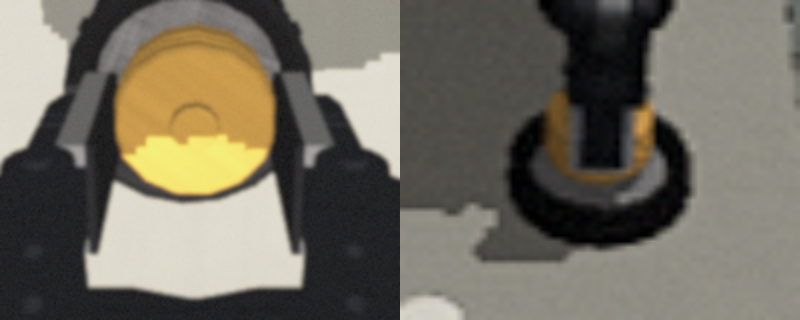

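The 100 is above its well and centred. Next I'll lower it 7.3 mm, release, and go over to the 200 weight.

>>> send_rows([
  [1,0,0,0.002,0,0,0],
  [1,0,0,0.002,0,0,0],
  [1,0,0,0.0015,0,0,0],
  [1,0,0,0.001,0,0,0],
  [1,0,0,0.0005,0,0,0],
  [1,0,0,0.0005,0,0,0],
  [1,0,0,0,0,0,0],
  [0,0,0,0,0,0,0],
  [-0.1,0,0,0,0,0,0],
  [-0.2,0,0,-0.001,0,0,0],
])

```text
time_s: 15.45
eef_pos: [569.7, -119.7, 17.4]
ee_rot: [-0.0, 0.0, 1.0, 0.0]
force: [-0.3, -0.2, -0.4]
grip_width: 0.597
grip_force: 0.0
```

>>> send_rows([
  [-0.3,0,0,-0.02,0,0,0],
  [-0.7,0,0,-0.05,0,0,0],
  [-0.7,0,0,-0.04,0,0,0],
  [-0.7,0.036,0.02,0,0,0,0],
  [-0.7,0.036,0.02,0,0,0,0],
  [-0.7,0.036,0.02,0,0,0,0],
  [-0.7,0.036,0.02,0,0,0,0],
  [-0.7,0,0,0,0,0,0],
  [-0.7,0,0,0,0,0,0],
  [-0.7,0,0,0,0,0,0],
])

```text
time_s: 16.7
eef_pos: [426.5, -40.1, 127.5]
ee_rot: [0.0, 0.001, 1.0, -0.0]
force: [-0.2, -0.4, -0.4]
grip_width: 0.849
grip_force: 0.0
```

```bash
python3 - <<'E'
from h import *
s=ctrl.sense(); e=s['eef_pos']; print(e,s['grip_width'],s['force'])
p=ctrl.capture('wrist'); br,_=masks(p)
print('rest',fit(p,br,[(33,0,20)],(435,80)),fit(p,br,[(25,0,20)],(425,-39)))
q=ctrl.capture('side'); br,dk=masks(q); print('w50',fit(q,br,[(12.5,8,24),(5.5,24,27)],(574,-13),18),'w100',fit(q,br,[(18.5,8,25),(5.5,25,28)],(569,-119),18))
cv2.imwrite('pics/c8.png',np.hstack([cv2.resize(p['img'][140:300,220:420],(400,320)),cv2.resize(q['img'][245:300,310:379],(400,320))])[...,::-1])
E
```

```text
[426.45591111 -40.05293419 127.49913281] 0.8487352085176111 [-0.17101089 -0.37960947 -0.40008865]
rest (array([436.1,  80.2]), 0.95) (array([425.9, -38.3]), 0.94)
w50 (array([573.5, -10.5]), 0.89) w100 (array([ 567.7, -117.3]), 0.9)
```

View pics/c8.png

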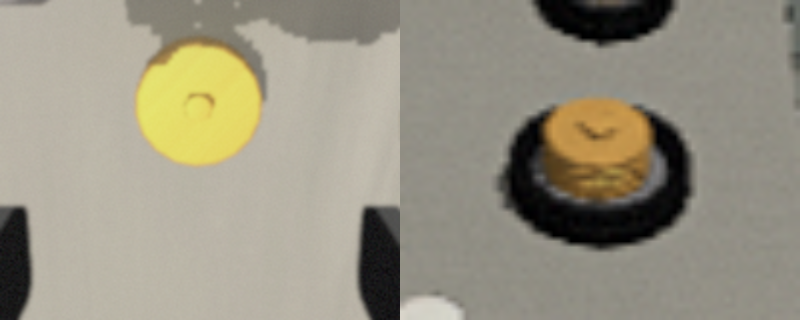

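The 100 is seated. The 200 weight is at (426,-38.5). Next I'll grip it.

>>> send_rows([
  [-0.7,0,0.0015,0.05,0,0,0],
  [-0.7,0,0,0.035,0,0,0],
  [-0.6,0,0,0.02,0,0,0],
  [-0.5,0,0,0.013,0,0,0],
  [-0.4,0,0,0,0,0,0],
  [-0.3,0,0,0,0,0,0],
  [-0.2,0,0,0,0,0,0],
  [1,0,0,0,0,0,0],
  [1,0,0,0,0,0,0],
  [1,0,0,0,0,0,0],
], squeeze=50)

```text
time_s: 18.05
eef_pos: [426.2, -38.3, 10.6]
ee_rot: [0.001, 0.0, 1.0, -0.0]
force: [-2.9, -0.4, 11.8]
grip_width: 0.553
grip_force: 49.4
```

>>> send_rows([
  [1,0,0,-0.003,0,0,0],
  [1,0,0,-0.007,0,0,0],
  [1,0,0,-0.02,0,0,0],
  [1,0,0,-0.04,0,0,0],
  [1,0,0,-0.03,0,0,0],
  [1,0,0,0,0,0,0],
  [1,0,0,0,0,0,0],
  [1,0,0,0,0,0,0],
  [1,0,0,0,0,0,0],
  [1,0,0,0,0,0,0],
])

```text
time_s: 19.3
eef_pos: [425.6, -38.0, 109.1]
ee_rot: [-0.0, 0.0, 1.0, 0.0]
force: [0.0, 0.2, -2.1]
grip_width: 0.554
grip_force: 52.1
```

```bash
python3 - <<'E'
from h import *
s=ctrl.sense(); e=s['eef_pos']; print(e,s['grip_width'],s['force'])
p=ctrl.capture('wrist'); br,_=masks(p)
print(fit(p,br,[(25,e[2]-9,e[2]+11)],e[:2],e[2]))
print('w500',fit(p,br,[(33,0,20)],(435,80)))
E
```

```text
[425.63513803 -38.03550518 109.14049852] 0.5542771553626827 [ 0.01159977  0.21861707 -2.12728895]
(array([424.7, -37.7]), 0.93)
w500 (array([436.1,  80.2]), 0.95)
```

>>> send_rows([
  [1,-0.04,0.01,-0.02,0,0,0],
  [1,-0.05,0.0275,0,0,0,0],
  [1,-0.0404,0.04,0,0,0,0],
  [1,-0.01,0.05,0,0,0,0],
  [1,0,0.05,0,0,0,0],
  [1,0,0.05,0,0,0,0],
  [1,0,0.03,0,0,0,0],
  [1,0,0,0.03,0,0,0],
  [1,0,0,0.03,0,0,0],
  [1,0,0,0.02,0,0,0],
])

```text
time_s: 20.6
eef_pos: [565.7, 219.3, 47.7]
ee_rot: [-0.001, 0.0, 1.0, -0.0]
force: [0.2, -0.1, -2.0]
grip_width: 0.554
grip_force: 52.2
```

>>> send_rows([
  [1,0,0,0.015,0,0,0],
  [1,0,0,0.008,0,0,0],
  [1,0,0,0,0,0,0],
  [1,0,0,0,0,0,0],
  [1,0,0,0,0,0,0],
  [1,0,0,0,0,0,0],
  [1,0,0,0,0,0,0],
  [1,0,0,0,0,0,0],
  [1,0,0,0,0,0,0],
  [1,0,0,0,0,0,0],
])

```text
time_s: 21.85
eef_pos: [566.4, 219.3, 26.5]
ee_rot: [0.0, 0.0, 1.0, 0.0]
force: [0.0, -0.5, -2.0]
grip_width: 0.549
grip_force: 52.2
```

```bash
python3 - <<'E'
from h import *
s=ctrl.sense(); e=s['eef_pos']; print(e,s['grip_width'],s['force'],s['ee_rot'])
p=ctrl.capture('wrist'); q=ctrl.capture('side'); 
cv2.imwrite('pics/c9.png',np.hstack([cv2.resize(p['img'][200:360,220:420],(400,320)),cv2.resize(q['img'][160:215,300:369],(400,320))])[...,::-1])
E
```

```text
[566.3948309  219.29502768  26.49961406] 0.5492048817676627 [ 0.03686191 -0.50422623 -2.04732281] [1.87171264e-05 3.94500106e-04 9.99999922e-01 8.68936118e-08]
```

View pics/c9.png

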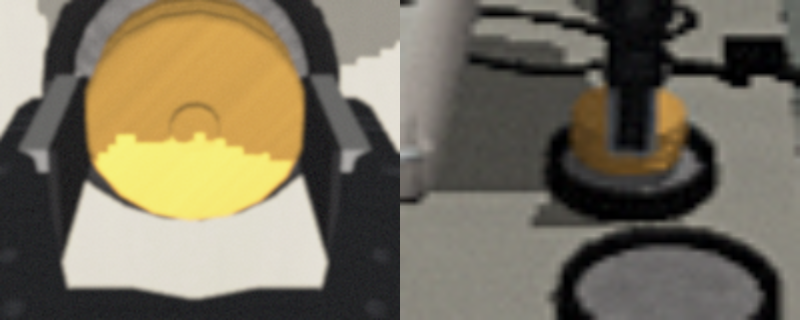

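The 200 is above its well and centred. I'll lower it and check for contact.

>>> send_rows([
  [1,0,0,0.002,0,0,0],
  [1,0,0,0.002,0,0,0],
  [1,0,0,0.0015,0,0,0],
  [1,0,0,0.001,0,0,0],
  [1,0,0,0.0005,0,0,0],
  [1,0,0,0.0003,0,0,0],
  [1,0,0,0.0003,0,0,0],
  [1,0,0,0,0,0,0],
  [1,0,0,0,0,0,0],
  [1,0,0,0,0,0,0],
])

```text
time_s: 23.2
eef_pos: [566.4, 219.3, 18.9]
ee_rot: [0.0, 0.0, 1.0, -0.0]
force: [0.4, -0.1, -1.8]
grip_width: 0.553
grip_force: 52.2
```

>>> send_rows([
  [1,0,0,0.0004,0,0,0],
  [1,0,0,0.0004,0,0,0],
  [1,0,0,0.0003,0,0,0],
  [1,0,0,0.0003,0,0,0],
  [1,0,0,0,0,0,0],
  [1,0,0,0,0,0,0],
  [1,0,0,0,0,0,0],
  [1,0,0,0,0,0,0],
  [1,0,0,0,0,0,0],
  [1,0,0,0,0,0,0],
])

```text
time_s: 24.45
eef_pos: [566.5, 219.3, 18.7]
ee_rot: [0.0, 0.0, 1.0, -0.0]
force: [-5.7, -1.6, 9.3]
grip_width: 0.554
grip_force: 53.3
```

Contact at 9 N, so it's seated. Next I'll release and go over to the 500.

>>> send_rows([
  [-0.1,0,0,0,0,0,0],
  [-0.3,0,0,0,0,0,0],
  [-0.4,0,0,0,0,0,0],
  [-0.5,0,0,-0.002,0,0,0],
  [-0.5,0,0,-0.02,0,0,0],
  [-1,0,0,-0.05,0,0,0],
  [-1,0,0,-0.05,0,0,0],
  [-1,0.03,-0.039,0,0,0,0],
  [-1,0.05,-0.05,0,0,0,0],
  [-1,0.0507,-0.05,0,0,0,0],
])

```text
time_s: 25.7
eef_pos: [446.2, 91.2, 139.6]
ee_rot: [0.0, 0.0, 1.0, -0.0]
force: [0.4, -1.0, -0.4]
grip_width: 1.003
grip_force: 0.0
```

>>> send_rows([
  [-1,0,0,0,0,0,0],
  [-1,0,0,0,0,0,0],
  [-1,0,0,0,0,0,0],
  [-1,0,0,0,0,0,0],
  [-1,0,0,0,0,0,0],
  [-1,0,0,0,0,0,0],
  [-1,0,0,0,0,0,0],
  [-1,0,0,0,0,0,0],
  [-1,0,0,0,0,0,0],
  [-1,0,0,0,0,0,0],
])

```text
time_s: 26.95
eef_pos: [447.6, 92.3, 139.5]
ee_rot: [-0.0, 0.0, 1.0, -0.0]
force: [0.0, 0.1, -0.2]
grip_width: 1.004
grip_force: 0.0
```

```bash
python3 - <<'E'
from h import *
s=ctrl.sense(); e=s['eef_pos']; print(e,s['grip_width'],s['force'])
p=ctrl.capture('wrist'); br,dk=masks(p)
print('w500',fit(p,br,[(33,0,20)],(435,80)),'case500',fit(p,dk,[(46.5,0,14)],(580,113.5)))
q=ctrl.capture('side'); br,dk=masks(q); print('w200',fit(q,br,[(25,8,28),(5.5,28,31)],(565,219),18),'case500',fit(q,dk,[(46.5,0,14)],(580,113.5)))
cv2.imwrite('pics/c10.png',np.hstack([cv2.resize(p['img'][100:340,170:470],(400,320)),cv2.resize(q['img'][160:215,300:369],(400,320))])[...,::-1])
E
```

```text
[447.56994056  92.29930896 139.49118546] 1.004432362913043 [ 0.00940293  0.05962858 -0.24844459]
w500 (array([436. ,  79.3]), 0.95) case500 (array([609.6,  92.5]), 8.5)
w200 (array([563.1, 221.5]), 0.92) case500 (array([578.4, 114.2]), 0.91)
```

View pics/c10.png

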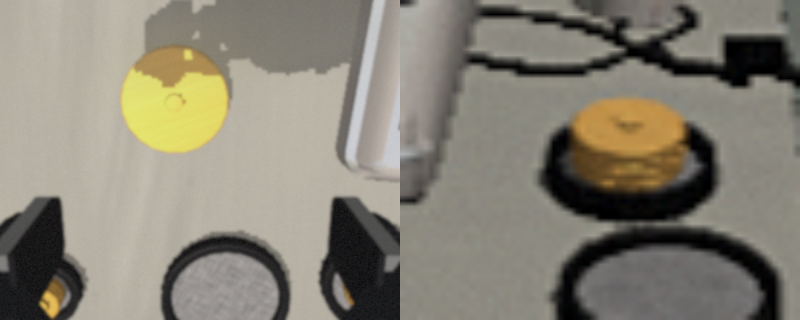

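The 200 is seated. The 500 is at (435.7,79.6). I'll align over it and descend fully open.

>>> send_rows([
  [-1,0.012,-0.0126,0.02,0,0,0],
  [-1,0,0,0.04,0,0,0],
  [-1,0,0,0.03,0,0,0],
  [-1,0,0,0.015,0,0,0],
  [-1,0,0,0,0,0,0],
  [-1,0,0,0,0,0,0],
  [-1,0,0,0.01,0,0,0],
  [-1,0,0,0.01,0,0,0],
  [-1,0,0,0.009,0,0,0],
  [-1,0,0,0,0,0,0],
], squeeze=70)

```text
time_s: 28.3
eef_pos: [435.1, 79.7, 4.7]
ee_rot: [-0.001, 0.0, 1.0, 0.0]
force: [-0.0, -0.2, -0.2]
grip_width: 1.0
grip_force: 0.0
```

```bash
python3 - <<'E'
from h import *
s=ctrl.sense(); e=s['eef_pos']; print(e,s['grip_width'],s['force'])
p=ctrl.capture('wrist'); cv2.imwrite('pics/c11.png',cv2.resize(p['img'][160:360,170:470],(600,400))[...,::-1])
E
```

```text
[435.09001662  79.74517464   4.74798274] 1.0004887216033735 [-0.04320252 -0.23156766 -0.21819929]
```

View pics/c11.png

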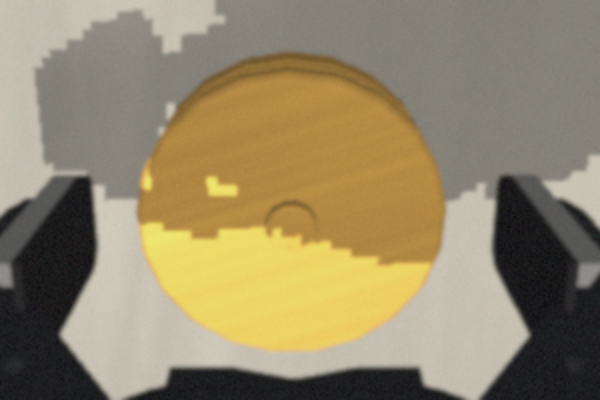

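The 500 is centred between the open pads, with its button at (290,220) in the crop. Next I'll close and lift.

>>> send_rows([
  [-0.8,0,0,0,0,0,0],
  [-0.7,0,0,0,0,0,0],
  [-0.6,0,0,0,0,0,0],
  [-0.5,0,0,0,0,0,0],
  [0.2,0,0,0,0,0,0],
  [1,0,0,0,0,0,0],
  [1,0,0,0,0,0,0],
  [1,0,0,0,0,0,0],
  [1,0,0,0,0,0,0],
  [1,0,0,0,0,0,0],
])

```text
time_s: 29.6
eef_pos: [435.7, 79.6, 6.5]
ee_rot: [0.0, 0.0, 1.0, -0.0]
force: [-5.7, -0.9, 15.6]
grip_width: 0.741
grip_force: 72.2
```

>>> send_rows([
  [1,0,0,-0.003,0,0,0],
  [1,0,0,-0.005,0,0,0],
  [1,0,0,-0.012,0,0,0],
  [1,0,0,-0.02,0,0,0],
  [1,0,0,-0.03,0,0,0],
  [1,0,0,-0.01,0,0,0],
  [1,0,0,0,0,0,0],
  [1,0,0,0,0,0,0],
  [1,0,0,0,0,0,0],
  [1,0,0,0,0,0,0],
])

```text
time_s: 30.85
eef_pos: [435.3, 79.7, 85.0]
ee_rot: [-0.0, 0.0, 1.0, 0.0]
force: [-0.6, 0.4, -4.1]
grip_width: 0.736
grip_force: 78.1
```

```bash
python3 - <<'E'
from h import *
s=ctrl.sense(); e=s['eef_pos']; print(e,s['grip_width'],s['force'])
p=ctrl.capture('wrist'); save(p,'w12'); br,dk=masks(p)
print(fit(p,br,[(33,e[2]-6,e[2]+14)],e[:2],e[2]))
E
```

```text
[435.34475315  79.72611369  85.04753335] 0.7357860680635009 [-0.57741473  0.36537374 -4.11972192]
(array([435.6,  80.1]), 0.96)
```

>>> send_rows([
  [1,-0.036,0.0085,0,0,0,0],
  [1,-0.036,0.0085,0,0,0,0],
  [1,-0.036,0.0085,0,0,0,0],
  [1,-0.036,0.0085,0,0,0,0],
  [1,0,0,0,0,0,0],
  [1,0,0,0.025,0,0,0],
  [1,0,0,0.02,0,0,0],
  [1,0,0,0.012,0,0,0],
  [1,0,0,0.004,0,0,0],
  [1,0,0,0,0,0,0],
])

```text
time_s: 32.15
eef_pos: [579.7, 113.6, 24.8]
ee_rot: [0.0, 0.0, 1.0, 0.0]
force: [0.4, -0.4, -4.3]
grip_width: 0.731
grip_force: 78.2
```

```bash
python3 - <<'E'
from h import *
s=ctrl.sense(); e=s['eef_pos']; print(e,s['grip_width'],s['force'])
p=ctrl.capture('wrist'); q=ctrl.capture('side')
cv2.imwrite('pics/c13.png',np.hstack([cv2.resize(p['img'][160:360,195:445],(400,320)),cv2.resize(q['img'][185:240,310:379],(400,320))])[...,::-1])
E
```

```text
[579.72763111 113.58916815  24.83201764] 0.7310425101743824 [ 0.42679566 -0.41764519 -4.3410575 ]
```

View pics/c13.png

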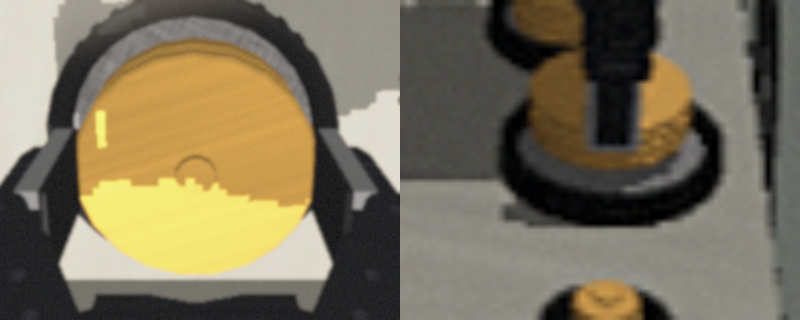

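The 500 is above its well and centred. I'll lower it until contact.

>>> send_rows([
  [1,0,0,0.003,0,0,0],
  [1,0,0,0.002,0,0,0],
  [1,0,0,0.0015,0,0,0],
  [1,0,0,0.001,0,0,0],
  [1,0,0,0.0007,0,0,0],
  [1,0,0,0.0005,0,0,0],
  [1,0,0,0.0003,0,0,0],
  [1,0,0,0.0003,0,0,0],
  [1,0,0,0,0,0,0],
  [1,0,0,0,0,0,0],
])

```text
time_s: 33.5
eef_pos: [579.6, 113.6, 15.2]
ee_rot: [0.0, 0.0, 1.0, 0.0]
force: [-0.0, -0.5, -4.5]
grip_width: 0.728
grip_force: 78.2
```

>>> send_rows([
  [1,0,0,0.0003,0,0,0],
  [1,0,0,0.0003,0,0,0],
  [1,0,0,0.0003,0,0,0],
  [1,0,0,0.0003,0,0,0],
  [1,0,0,0,0,0,0],
  [1,0,0,0,0,0,0],
  [1,0,0,0,0,0,0],
  [1,0,0,0,0,0,0],
  [1,0,0,0,0,0,0],
  [1,0,0,0,0,0,0],
])

```text
time_s: 34.75
eef_pos: [579.6, 113.6, 14.7]
ee_rot: [0.0, 0.0, 1.0, -0.0]
force: [-5.5, -0.9, 5.6]
grip_width: 0.735
grip_force: 79.2
```

Contact. I'll release and rise clear.

>>> send_rows([
  [-0.6,0,0,0,0,0,0],
  [-0.8,0,0,0,0,0,0],
  [-1,0,0,0,0,0,0],
  [-1,0,0,0,0,0,0],
  [-1,0,0,-0.005,0,0,0],
  [-1,0,0,-0.02,0,0,0],
  [-1,0,0,-0.05,0,0,0],
  [-1,0,0,-0.05,0,0,0],
  [-1,0.05,0,-0.02,0,0,0],
  [-1,0.05,0,0,0,0,0],
])

```text
time_s: 36.0
eef_pos: [479.1, 113.7, 160.8]
ee_rot: [0.002, 0.0, 1.0, 0.0]
force: [0.8, -0.1, -0.4]
grip_width: 1.001
grip_force: 0.0
```

>>> send_rows([
  [-1,0.05,0,0,0,0,0],
  [-1,0.05,0,0,0,0,0],
  [-1,0,0,0,0,0,0],
  [-1,0,0,0,0,0,0],
  [-1,0,0,0,0,0,0],
  [-1,0,0,0,0,0,0],
  [-1,0,0,0,0,0,0],
  [-1,0,0,0,0,0,0],
  [-1,0,0,0,0,0,0],
  [-1,0,0,0,0,0,0],
])

```text
time_s: 37.25
eef_pos: [379.6, 113.8, 159.0]
ee_rot: [0.0, 0.0, 1.0, 0.0]
force: [0.9, -0.2, 0.0]
grip_width: 1.0
grip_force: 0.0
```

```bash
python3 - <<'E'
from h import *
s=ctrl.sense(); e=s['eef_pos']; print(e,s['grip_width'],s['force'])
q=ctrl.capture('side'); p=ctrl.capture('top')
cv2.imwrite('pics/c14.png',np.hstack([cv2.resize(q['img'][140:330,290:390],(316,600)),cv2.resize(p['img'][160:215,200:260+200],(480,600//2-190)).repeat(1,0) if 0 else cv2.copyMakeBorder(cv2.resize(p['img'][160:220,200:460],(480,111)),0,489,0,0,cv2.BORDER_CONSTANT)])[...,::-1])
for im in (q,p):
    br,_=masks(im)
    for n,r,h,x,y in (('500',33,20,579.5,113.6),('200',25,20,565,219.7),('100',18.5,17,569,-119.3),('50',12.5,16,573.7,-13.1)):
        print(n,fit(im,br,[(r,10,8+h),(5.5,8+h,11+h)],(x,y),20))
E
```

```text
[379.59675535 113.77930305 159.0002814 ] 0.9999344761894422 [ 0.89019305 -0.24487492  0.01015381]
500 (array([577.3, 115.1]), 0.97)
200 (array([563. , 219.6]), 0.96)
100 (array([ 567.6, -118.6]), 0.94)
50 (array([573.4, -12.1]), 0.94)
500 (array([581.5, 115.6]), 0.95)
200 (array([567.5, 222.1]), 0.96)
100 (array([ 571.4, -118.4]), 0.91)
50 (array([576.9, -11.6]), 0.94)
```

View pics/c14.png

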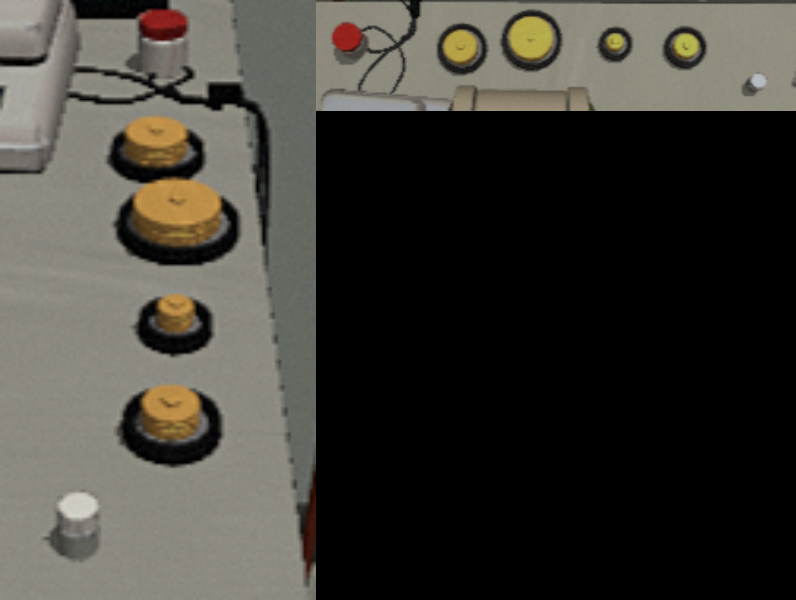

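All four weights sit flat and centred in their own cases. The jar and vial are where they were, and the arm is clear of everything.

```bash
python3 -c "
from rig import ctrl
print(ctrl.finish_job())"
```

```text
the job is handed in; nothing more can be done
None
```

All four weights are in their own cases, flat and centred in the last pictures, the jar and vial show no sign of having moved, and the job is handed in; no verdict came back.

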